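Re-set the bleed-air door and damper of a dust extractor's air box

TASK

Set the dust extractor's air box for the next machine: lift the stay of its little side-hinged door clear of the pin, swing the door out and drop the stay's last hole, the one nearest the black knob, over the pin so that the stay lies fully down again; and slide the damper grip on the roof until it is level with the pointer beside its track. Leave the jar, sanding block, glue bottle and hammer where they are.

Things in the scene. Friction and masses are not known exactly. Their poses are not given: they have to be found in the camera images.
- airbox: Green sheet-steel box on the bench, fixed, 200 (x) x 360 (y) x 140 mm high; origin at the centre of its underside, z up. Its roof, 140 mm above the bench, carries all controls; its door is on the -x face. At the start the stay lies parallel to the box's x axis, running over the roof towards +x.
- door_hinge (a point): A point on the vertical hinge axis of the door, at roof height, at (-107, +140, 140) mm in the box's frame. The green door is 195 mm wide, 12 mm thick, and reaches from the hinge towards the box's -y when shut.
- door (a joint): Opening angle of the door, rad: 0 shut, growing as its free edge swings away from the box (clockwise from above), up to 1.15. It starts at 0.2. About 0.25 N m of friction: it stays where it is left.
- lift (a joint): Height in m by which the stay is raised: 0 = lying fully down, up to 0.05. The stay stays level: its end sleeve slides on an upright 10 mm post on the door, 130 mm from the hinge axis, whose capped head is 84 mm above the roof. It sinks by its own weight (about 0.26 kg) when let go, and rests on the pin's tip if no hole is over the pin. With a hole over the pin it must rise at least 20 mm to come clear.
- stay (a joint): Swing angle of the stay about the door's post, rad, turning freely: 0 = square to the door, towards the box; positive anticlockwise from above. In the box's frame the stay points from the post along the angle (stay - door) from +x.
- stay_pivot (a point): Axis of the stay's swivel on the door's post, at the level of the stay's underside (12 mm above the roof when down); 130 mm from the hinge axis.
- stay_knob (a point): Centre of the top of the stay's upright round black knob, 24 mm in diameter and 45 mm high, standing on the flat steel stay near its free end, 205 mm from the pivot: when the stay is down the knob spans 17 to 62 mm above the roof. This is the place to hold. The stay is 34 mm wide, 5 mm thick, and ends 22 mm past the knob's axis.
- stay_hole4 (a point): Centre, at the underside, of the stay's last hole, nearest the knob, 165 mm from the pivot and 40 mm before the knob. The stay has four holes 15 mm wide in a row, 90, 115, 140 and 165 mm from the pivot; at the start the first or the third is over the pin.
- pin_tip (a point): Tip of the upright steel pin, 10 mm in diameter with a round tip, fixed to the roof on a 22 mm boss 11.5 mm high; the tip is 32 mm above the roof, 15 mm above the top of a stay that lies down. A like boss without a pin stands elsewhere under the stay.
- damper_top (a point): Centre of the top of the damper's black grip, a block 20 mm along the track, 28 mm across it and 40 mm high, from 14 to 54 mm above the roof. The track is an aluminium bar 170 x 40 x 14 mm on the roof at the box's -y side, parallel to the box's x.
- damper (a joint): Position of the damper's grip along its track in m, 0 to 0.12, growing towards the box's +x (away from the door face); friction about 1.5 N, it stays where it is left. At 0 the grip is centred at x = -60 mm in the box's frame.
- pointer: Dark steel pointer fixed to the roof beside the track, on its outer (-y) side, 24 mm wide and 14 mm high, pointed towards the track; origin at roof level, 9 mm behind its point, axes parallel to the box's. The grip is to be level with it: same x in the box's frame.
- jar: Glass screw jar with a steel lid, 52 mm in diameter, 70 mm high, loose on the roof on the +y side of the stay; origin at the centre of its foot.
- sandblock: Cork sanding block 80 x 45 x 35 mm high, loose on the roof on the +y side of the stay; origin at the centre of its underside, x along its length.
- glue: White glue bottle, 64 mm in diameter, 200 mm high, standing on the bench behind the box (+x side); origin at the centre of its foot.
- hammer: Hammer 260 mm long lying on the bench on the box's +y side; origin at the middle of its length on the bench, handle towards its -x.

How it is judged:
By the outcome, as a careful person would: the job done as asked, in the order asked, and still so for the second after the job is handed in, with the robot touching nothing.
It also fails if it takes over 54 s, if anything falls off the work surface, if the arm or the gripper's body presses on something with over 40 N, if the wrist force passes 120 N, or if a joint passes its speed limit or range.

ROBOT

A 6-joint arm with a two-finger parallel gripper is mounted at the origin on the work surface. World frame = base frame: x ahead of the robot, y to its left, z up, the work surface at z = 0. Lengths are in m, angles in degrees, forces in N, time in s.
With the tool pointing down it reaches from about 0.35 to 0.725 m from the base axis. Payload 4.3 kg.
Tool frame: the origin (TCP) lies where the fingers leave the gripper's body, on its centre line; the fingertips stand nose_length ahead of it and the grasp point (between the pads) lies 54 mm ahead of it (nose_length is the distance from the TCP to the fingertips, in m); x points along the fingers, y is the direction in which the jaws open and shut, and the axes are right-handed (so a half turn about x gives the same grasp; the last joint's range is limited). The gripper opens to 85 mm and grips with 20 to 120 N. Pads are 22 mm wide; open, the fingers measure 114 mm over their backs; the gripper's body (76 mm by 85 mm) begins 54 mm behind the grasp point. The pads swing forward as they close: fully open they stand 13 mm farther back than shut.
Start: joints at [-6.32, 21.618, 4.641, 73.018, 0, 83.68], TCP at [0.575, 0, 0.304] pointing down, gripper open.
Joint ranges: [-156.06, 156.06], [-48.1, 94.91], [-58.44, 69.94], [-101.28, 121.22], [-78.64, 73.56], [-180, 180]. Speed limits (degrees/s): [147.25, 147.25, 180, 180, 180, 180].

INTERFACE

Orientations are given as a 3x3 rotation matrix whose columns are the frame's x, y, z axes.
In Python, from cell import * gives the robot as it stands.
- The arm moves only by the shell command python3 -m crank 'ROWS'. ROWS is JSON, a list that holds one entry, the list of rows, each a list of 5 numbers: the shift along the tool's x, y, z in m, then the turn about the tool's x in degrees, then the gripper's target within -1 to 1 (shut at 1, half-way at 0, fully open at -1). A call has 1 to 10 rows; each row shifts and turns the pose as measured when the row begins, along the tool's axes as they then stand; what a row does not reach is not made up. A row lasts 1/8 s, in which the tool goes at most 62.5 mm and 10.7 degrees, less where a joint would pass 70% of its speed; a pose out of reach is approached as far as the arm can. A call is refused whole if a number of a shift passes 0.0625 or a number of a turn 10.7, either way. A call with a gripper value outside its range is refused whole. The fingers move at their own pace and stop on an object; the grip force is fixed at half the most. Time passes only in rows, so rows that do not move let the fingers close. It gives the time, the measured TCP pose, the force and the opening at its end, in the units of the state.
- read_state(): the state, without advancing time (a new reading comes with each control period).
- camera(name): name is "scene" or "side" or "wrist"; returns (picture, depth): 420x560x3 uint8, blue, green, red; 420x560 float32, m along the optical axis (not along the pixel's ray), 0 where there is no reading.
- camera_info(name): a dict with "K" (3x3 intrinsics, pixels), "dist" ([k1, k2, p1, p2, k3] as OpenCV has them; the pictures are not rectified), "rvec" (rotation vector, rad) and "tvec" (3), from world to camera coordinates, as OpenCV has them; the wrist camera has in their place "mount" (4x4, takes a point from camera to tool coordinates, whose origin is the TCP and whose axes are the tool frame's). Camera axes: x right, y down, z forward; pixel columns grow to the right and rows downward; lengths in m; the calibration is good to about 2 mm. A picture is of the moment at which its call begins: read the wrist's pose just before it. camera_info takes no time and is no camera call.
- finish_job(): hands the job in, once; it reports no verdict.
The state is a dict: "t": time; "joint_positions": joint angles; "dq": joint speeds; "tau": joint torques, N m; "eef_pos": TCP position; "ee_rot": TCP orientation; "ft_force": force on the tool from outside, world axes, zero at the start; "torque": the same for the moment, N m; "finger_gap": opening from 0.0 (shut) to 1.0 (fully open).
Only numpy, scipy, OpenCV 4.12 (cv2) and the standard library are available. Lean on these libraries where they do the work, as an engineer would, in place of code of your own. Each camera call takes 0.05 s, during which the arm holds its last target.

## Working session

There is one attempt and no reset: what is moved stays moved. The work goes in short steps, Python scripts to look and compute and a shell command to move; the robot and the scene stay as the last step left them, time stands still between calls to the robot, and variables do not carry over. Pictures are saved under pics/ and viewed, and the job is handed in when it is done.

```bash
mkdir -p pics; ls; cat > h.py <<'E'
from cell import *
import numpy as np, cv2
def snap(n,f):
    s=read_state(); im,d=camera(n); cv2.imwrite('pics/%s.png'%f,im); np.savez('pics/%s.npz'%f,im=im,d=d,p=s['eef_pos'],R=s['ee_rot']); return im,d,s
E
python3 - <<'E'
from h import *
for n in ['scene','side','wrist']:
    im,d,s=snap(n,n+'0'); print(n,camera_info(n))
print(s)
E
```

```text
pics
scene {'K': array([[472.65315838,   0.        , 280.52194866],
       [  0.        , 472.65315838, 215.15241142],
       [  0.        ,   0.        ,   1.        ]]), 'dist': array([-0.09342413,  0.        ,  0.        ,  0.        ,  0.        ]), 'rvec': array([ 1.46911213,  2.3056784 , -0.73654317]), 'tvec': array([ 0.15574887, -0.4254416 ,  1.57659406])}
side {'K': array([[393.12496225,   0.        , 283.37798624],
       [  0.        , 393.12496225, 208.68005509],
       [  0.        ,   0.        ,   1.        ]]), 'dist': array([0.03644578, 0.        , 0.        , 0.        , 0.        ]), 'rvec': array([ 2.0162567 , -0.76433246,  0.45574688]), 'tvec': array([-0.37252597,  0.36984946,  0.50059993])}
wrist {'K': array([[336.4511587 ,   0.        , 278.2114997 ],
       [  0.        , 336.4511587 , 209.42477817],
       [  0.        ,   0.        ,   1.        ]]), 'dist': array([-0.07264333,  0.        ,  0.        ,  0.        ,  0.        ]), 'mount': array([[ 1.34485767e-04, -3.19483822e-01,  9.47591721e-01,
        -7.01545868e-02],
       [ 9.99998587e-01,  1.63082833
[... 302 characters left out ...]
0e+00,  7.30177681e+01,
        6.52885389e-05,  8.36806196e+01]), 'dq': array([-0.03900838, -0.05110386,  0.25318   , -0.07530139, -0.07955051,
        0.09821418]), 'tau': array([ 1.23975104e-03, -4.64693749e+01,  2.70581460e+01,  1.20317750e-02,
       -1.20622694e-04,  2.24793462e-05]), 'eef_pos': array([5.74553447e-01, 6.93209787e-05, 3.03049545e-01]), 'ee_rot': array([[-1.82421697e-03,  9.99998336e-01,  1.73621632e-05],
       [ 2.03134075e-04,  1.77327530e-05, -9.99999979e-01],
       [-9.99998315e-01, -1.82421340e-03, -2.03166085e-04]]), 'ft_force': array([-0.52027311,  0.02596829,  0.96284338]), 'torque': array([0.05960001, 0.03074311, 0.01026006]), 'finger_gap': 1.0006504104401366}
```

View pics/scene0.png

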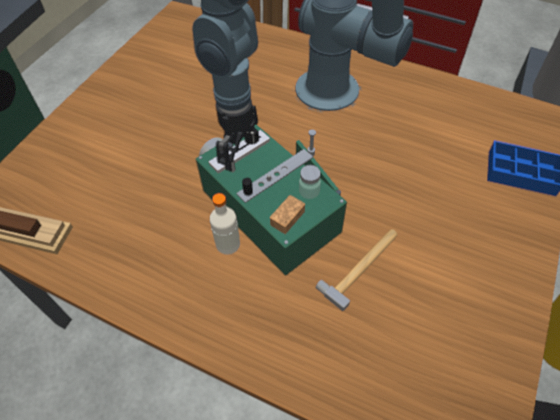

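View pics/side0.png

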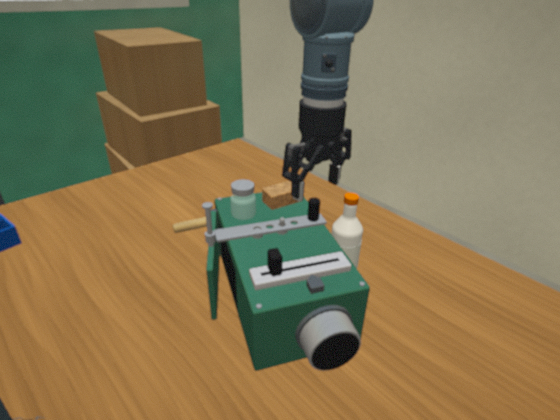

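View pics/wrist0.png

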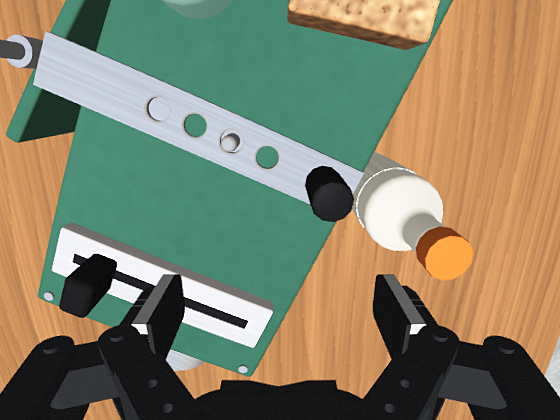

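The wrist view shows the stay from its post at (20,50) to the knob at (330,195), with the pin in the third hole at (231,142). The damper grip is at (90,283). The pointer is hidden by the fingers and shows only in the side view at (315,284).

```bash
cat >> h.py <<'E'
def ray(n,uv,f):
    "pixel -> origin, dir (z=1) in world"
    ci=camera_info(n); z=np.load('pics/%s.npz'%f)
    u=cv2.undistortPoints(np.array([[uv]],float),ci['K'],ci['dist'])[0,0]
    v=np.array([u[0],u[1],1.])
    if n=='wrist':
        M=ci['mount']; R=z['R']@M[:3,:3]; o=z['p']+z['R']@M[:3,3]
    else:
        Rc=cv2.Rodrigues(ci['rvec'])[0]; R=Rc.T; o=-Rc.T@ci['tvec']
    return o,R@v
def onz(n,uv,f,h):
    o,d=ray(n,uv,f); return o+d*(h-o[2])/d[2]
def dep(n,uv,f):
    o,d=ray(n,uv,f); return o+d*np.load('pics/%s.npz'%f)['d'][int(uv[1]),int(uv[0])]
def proj(n,P,f):
    ci=camera_info(n); z=np.load('pics/%s.npz'%f)
    if n=='wrist':
        M=ci['mount']; R=(z['R']@M[:3,:3]).T; t=-R@(z['p']+z['R']@M[:3,3]); rv=cv2.Rodrigues(R)[0]
    else: rv,t=ci['rvec'],ci['tvec']
    return cv2.projectPoints(np.array([P],float),rv,t,ci['K'],ci['dist'])[0][0,0]
E
python3 - <<'E'
from h import *
im=cv2.imread('pics/wrist0.png'); s=cv2.imread('pics/side0.png')
cv2.imwrite('pics/z1.png',cv2.resize(im[20:270,0:400],None,fx=2,fy=2,interpolation=cv2.INTER_CUBIC))
cv2.imwrite('pics/z2.png',cv2.resize(s[170:320,190:390],None,fx=4,fy=4,interpolation=cv2.INTER_CUBIC))
E
```

```text
(no output)
```

View pics/z1.png

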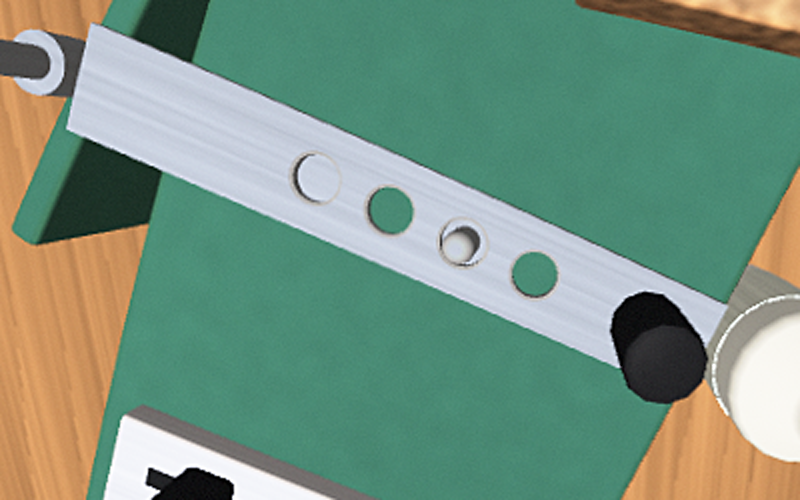

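View pics/z2.png

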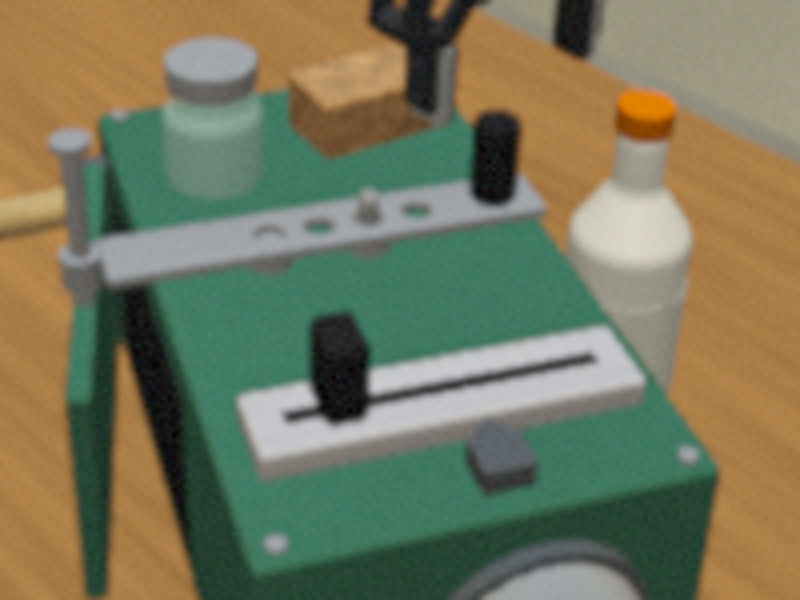

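Zoomed in, the pin is in hole 3 at z1 (462,242), and a bare boss sits under hole 1. The knob top is at z1 (665,364) and z2 (497,120), and the pointer is at z2 (500,450).

```bash
python3 - <<'E'
from h import *
w='wrist';f='wrist0'
np.set_printoptions(precision=4,suppress=True)
hs=[onz(w,p,f,.157) for p in [(158,108.5),(195,125),(231,141),(267,157)]]
for h in hs: print(h)
k=onz(w,(332.5,202),f,.202); print('knob',k, onz('side',(314.2,200),'side0',.202), dep(w,(332,202),f))
d=hs[3]-hs[0]; print(np.linalg.norm(d)*1e3,np.degrees(np.arctan2(d[1],d[0])))
dk=k-hs[3]; print('h4-knob',np.linalg.norm(dk[:2]),np.degrees(np.arctan2(dk[1],dk[0])))
# triangulate knob
A=[];b=[]
for n,uv,ff in [(w,(332.5,202),f),('side',(314.2,200),'side0')]:
    o,v=ray(n,uv,ff); v/=np.linalg.norm(v); P=np.eye(3)-np.outer(v,v); A.append(P); b.append(P@o)
print('tri',np.linalg.lstsq(np.vstack(A),np.hstack(b),rcond=None)[0])
print('roof',dep(w,(150,200),f),'stay',dep(w,(100,80),f))
# roof screws
for p in [(48,296),(243,369)]: print('screw',onz(w,p,f,.14))
im=cv2.imread('pics/wrist0.png'); cv2.imwrite('pics/z3.png',cv2.resize(im[210:400,20:290],None,fx=2.9,fy=2.9,interpolation=cv2.INTER_CUBIC))
E
```

```text
[0.4979 0.0769 0.157 ]
[0.5206 0.0666 0.157 ]
[0.5431 0.0564 0.157 ]
[0.5659 0.0462 0.157 ]
knob [0.6023 0.0299 0.202 ] [0.6024 0.0271 0.202 ] [0.602  0.03   0.2022]
74.65159243269302 -24.331352899519267
h4-knob 0.03981780362224693 -24.132758042721353
tri [0.6032 0.0289 0.2006]
roof [0.4788 0.0115 0.1389] stay [0.4631 0.0948 0.1578]
screw [ 0.3797 -0.0725  0.14  ]
screw [ 0.5421 -0.1451  0.14  ]
```

View pics/z3.png

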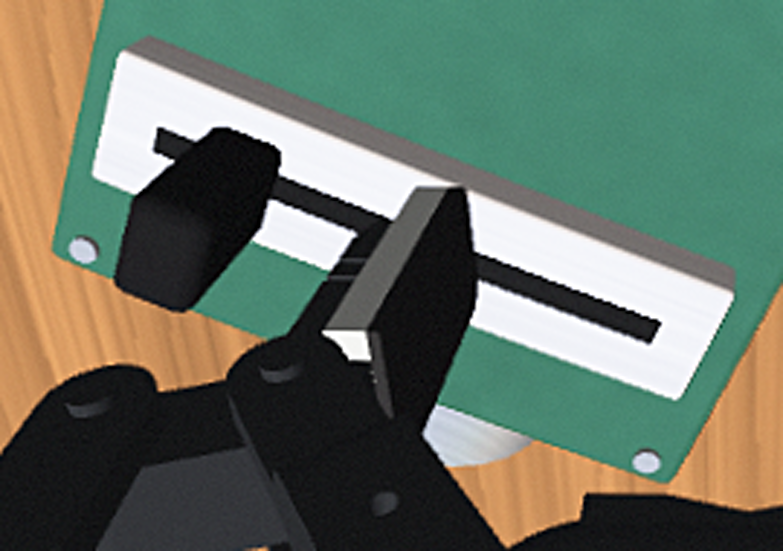

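```bash
python3 - <<'E'
from h import *
import cell
np.set_printoptions(precision=4,suppress=True)
print(getattr(cell,'nose_length',None),[x for x in dir(cell) if not x.startswith('_')])
w='wrist';f='wrist0'
pin=onz(w,(231,141),f,.157)
a=np.radians(-24.2);R=np.array([[np.cos(a),-np.sin(a)],[np.sin(a),np.cos(a)]])
O=pin[:2]-R@[.0072,.0126]; print('O',O)
B=lambda p: R.T@(p[:2]-O)*1e3
print('knob',B(onz(w,(332.5,202),f,.202)))
print('glue cap',B(onz(w,(446,253),f,.2)), B(onz('side',(351,199),'side0',.2)))
print('sand', [ (B(dep(w,p,f)),dep(w,p,f)[2]) for p in [(290,8),(291,22),(408,45),(426,36)]])
print('jar lid side',B(onz('side',(242.5,186),'side0',.21)),'scene',B(onz('scene',(311,174),'scene0',.21)))
print('sand side',[B(onz('side',p,'side0',.175)) for p in [(262,188),(274,195),(290,181)]])
# damper top corners in z3
for p in [(130,198),(208,228),(183,308),(117,283)]:
    print('damp',B(onz(w,(p[0]/2.9+20,p[1]/2.9+210),f,.194)))
for p in [(487,421),(470,435),(488,470),(536,462),(522,432)]:
    print('ptr side',B(onz('side',(p[0]/4+190,p[1]/4+170),'side0',.154)))
E
```

```text
0.0726 ['PlanningError', 'camera', 'camera_info', 'finish_job', 'nose_length', 'read_state']
O [0.5313 0.0479]
knob [72.0943 12.6599]
glue cap [147.2604  12.0719] [145.8404  -2.9669]
sand [(array([10.4338, 93.889 ]), np.float64(0.17431961149393832)), (array([12.4286, 93.0667]), np.float64(0.14695938284515714)), (array([ 81.2473, 109.1142]), np.float64(0.1581465250167667)), (array([ 83.768, 113.178]), np.float64(0.17413330032599061))]
jar lid side [-50.0847  88.7169] scene [-46.2593 101.7314]
sand side [array([  1.9669, 132.103 ]), array([18.1332, 95.5436]), array([ 71.2658, 146.7285])]
damp [ -54.8197 -102.3592]
damp [ -36.939  -102.0192]
damp [ -37.6063 -125.5351]
damp [ -53.3173 -125.8582]
ptr side [  11.3749 -141.6268]
ptr side [   1.6007 -147.5887]
ptr side [   1.0819 -168.7433]
ptr side [  21.1297 -169.9416]
ptr side [  22.6187 -151.947 ]
```

```bash
python3 -m crank '[[[0,0,0,-10.5,-1],[0,0,0,-10.5,-1],[0,0,0,-10.5,-1],[0,0,0,-10.5,-1],[0,0,0,-10.5,-1],[0,0,0,-10.5,-1],[0,0.02,0.007,-2.8,-1],[0,0.018,0.006,0,-1],[0,0,0,0,-1]]]'; cat >> h.py <<'E'
np.set_printoptions(precision=4,suppress=True)
a=np.radians(-24.2);RB=np.array([[np.cos(a),-np.sin(a)],[np.sin(a),np.cos(a)]])
O=np.array([.5313,.0479])
B=lambda p: RB.T@(np.asarray(p)[:2]-O)*1e3
def st():
    s=read_state(); p=s['eef_pos']; y=s['ee_rot'][:,1]
    print('t',round(s['t'],2),'box',B(p),'z',round(p[2],4),'yaw err',np.degrees(np.arctan2(y[1],y[0]))-65.8,'tilt',s['ee_rot'][2],'F',s['ft_force'],'gap',s['finger_gap'])
    return s
E
python3 - <<'E'
from h import *
st(); snap('wrist','w1')
E
```

```text
t: 1.27
eef_pos: [0.6003, 0.0299, 0.2991]
ee_rot: [[-0.01, 0.383, 0.924], [0.001, 0.924, -0.383], [-1.0, -0.003, -0.01]]
ft_force: [-0.4, 0.4, -0.3]
finger_gap: 1.005
t 1.27 box [70.3069 11.8794] z 0.2991 yaw err 1.691260774867402 tilt [-0.9999 -0.0033 -0.0096] F [-0.396   0.3683 -0.3008] gap 1.0048642065218072
```

View pics/w1.png

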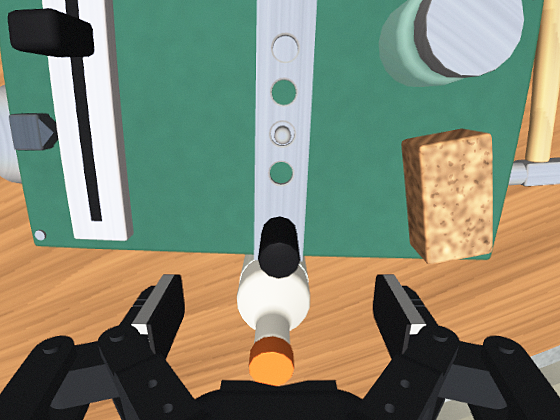

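The wrist now looks along the box. It shows the pointer at (35,132) with its tip at about (57,132), the damper grip at (45,33), the holes at (283,47)–(281,173), and the knob at (280,255). I'll measure the pointer against the grip.

```bash
python3 - <<'E'
from h import *
im=cv2.imread('pics/w1.png')
cv2.imwrite('pics/z4.png',cv2.resize(im[0:160,0:140],None,fx=5,fy=5,interpolation=cv2.INTER_CUBIC)[:600] if 0 else cv2.resize(im[0:150,0:140],None,fx=4,fy=4,interpolation=cv2.INTER_CUBIC))
w='wrist';f='w1'
for p in [(285,47.5),(284,91.5),(282.5,133),(281,173)]: print('h',B(onz(w,p,f,.157)))
print('knob',B(onz(w,(280,260),f,.202)), B(dep(w,(280,255),f)))
E
```

```text
h [-42.8312  12.4733]
h [-18.0329  12.7678]
h [ 6.7055 12.72  ]
h [32.0797 12.6383]
knob [71.5007 13.1792] [68.403  13.0769]
```

View pics/z4.png

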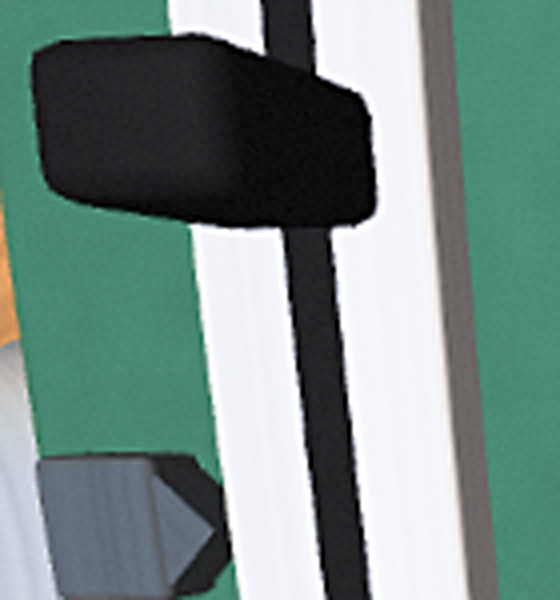

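```bash
python3 - <<'E'
from h import *
im=cv2.imread('pics/w1.png')[0:80,0:110].astype(float)
im=np.clip(im*6-60,0,255).astype('uint8')
cv2.imwrite('pics/z5.png',cv2.resize(im,None,fx=6,fy=6,interpolation=cv2.INTER_CUBIC))
w='wrist';f='w1'
for p in [(38,460),(152,460),(215,528),(172,597),(60,597)]: print('ptr',B(onz(w,(p[0]/4,p[1]/4),f,.154)),dep(w,(p[0]/4+2,p[1]/4+1),f)[2])
E
```

```text
ptr [  -1.6486 -166.4018] 0.1542398814931489
ptr [  -1.5612 -145.9135] 0.15043184371657906
ptr [   9.298  -136.5618] 0.15186684268661085
ptr [  20.6971 -146.0769] 0.14009969109806372
ptr [  20.8889 -166.6521] 0.13895412396938286
```

View pics/z5.png

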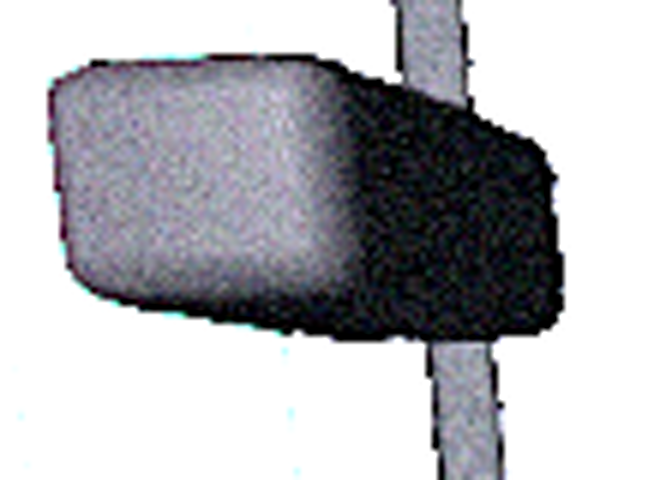

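```bash
python3 - <<'E'
from h import *
for p in [(50,65),(335,62),(355,290),(75,290),(204,177)]: print('damp',B(onz('wrist',(p[0]/6,p[1]/6),'w1',.194)))
st()
E
```

```text
damp [ -55.0593 -126.3489]
damp [ -54.1379 -100.4992]
damp [ -36.411  -100.6807]
damp [ -37.1063 -126.4099]
damp [ -45.6547 -113.2148]
t 1.32 box [70.0879 11.263 ] z 0.2991 yaw err 1.6545853025299238 tilt [-0.9999 -0.0036 -0.01  ] F [ 0.1681 -0.256  -0.5903] gap 1.0001572309645366
```

```bash
python3 -m crank '[[[0.03,0.0015,0.002,1.6,-1],[0.031,0,0,0,-1],[0,0,0,0,1],[0,0,0,0,1],[0,0,0,0,1],[0,0,0,0,1],[0,0,0,0,1],[0,0,0,0,1]]]'; python3 - <<'E'
from h import *
st(); snap('wrist','w2')
E
```

```text
t: 2.33
eef_pos: [0.601, 0.0277, 0.2414]
ee_rot: [[-0.007, 0.412, 0.911], [-0.001, 0.911, -0.412], [-1.0, -0.004, -0.006]]
ft_force: [-0.6, -0.1, -1.8]
finger_gap: 0.265
t 2.33 box [71.8231 10.176 ] z 0.2414 yaw err -0.11699828172855575 tilt [-1.     -0.0035 -0.0059] F [-0.6299 -0.1172 -1.8076] gap 0.2652695966255944
```

View pics/w2.png

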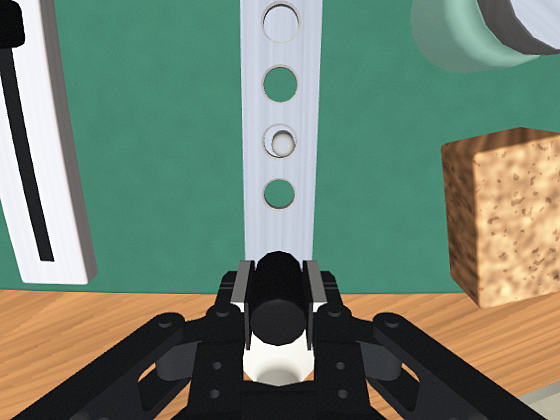

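```bash
python3 -m crank '[[[-0.012,0,0,0,1],[-0.012,0,0,0,1],[-0.007,0,0,0,1],[0,0,0,0,1]]]'; python3 - <<'E'
from h import *
st(); snap('wrist','w3')
E
```

```text
t: 2.88
eef_pos: [0.601, 0.0279, 0.2741]
ee_rot: [[-0.008, 0.412, 0.911], [-0.001, 0.911, -0.412], [-1.0, -0.004, -0.007]]
ft_force: [-1.1, 0.8, -3.9]
finger_gap: 0.263
t 2.88 box [71.7922 10.322 ] z 0.2741 yaw err -0.10143579969965799 tilt [-1.     -0.004  -0.0067] F [-1.1229  0.803  -3.9494] gap 0.2630529595335807
```

View pics/w3.png

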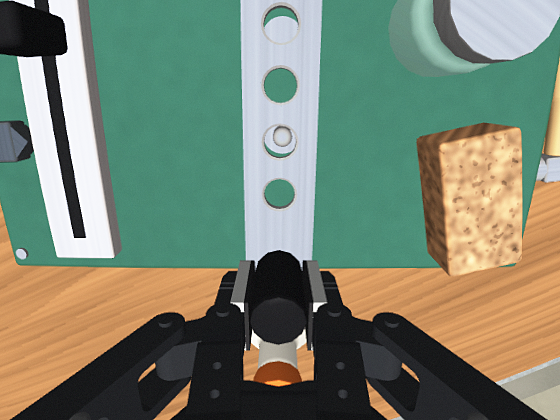

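```bash
python3 - <<'E'
from h import *
im=cv2.imread('pics/w3.png')
cv2.imwrite('pics/z6.png',cv2.resize(im[0:220,230:330],None,fx=2.7,fy=2.7,interpolation=cv2.INTER_CUBIC))
for p in [(280.5,24),(280,84),(279.5,139.5),(279.5,193)]: print('h',B(onz('wrist',p,'w3',.1897)), dep('wrist',(p[0]+18,p[1]),'w3')[2])
print('pin',B(onz('wrist',(282.5,135),'w3',.172)),dep('wrist',(282.5,135),'w3'))
E
```

```text
h [-42.1738  11.4914] 0.18717013687139658
h [-17.9958  11.3107] 0.18818247065854476
h [ 6.0739 11.1153] 0.1884095274249157
h [31.3578 11.1415] 0.18822818837944444
pin [ 5.8294 12.6381] [0.5419 0.057  0.1708]
```

View pics/z6.png

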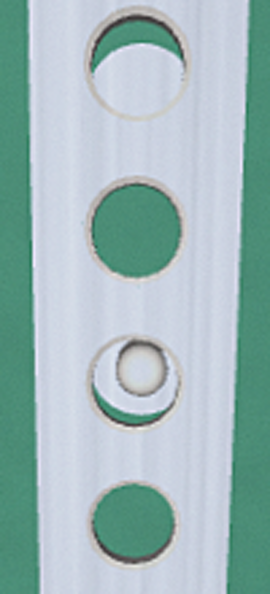

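```bash
python3 -m crank '[[[0,0,-0.006,0.6,1],[0,0,-0.007,0.6,1],[0,0,-0.007,0.6,1],[0,0,-0.005,0.4,1],[0,0,0,0,1]]]'; python3 - <<'E'
from h import *
st(); snap('wrist','w4')
im=cv2.imread('pics/w4.png')
cv2.imwrite('pics/z7.png',cv2.resize(im[0:220,180:380],None,fx=2.7,fy=2.7,interpolation=cv2.INTER_CUBIC))
E
```

```text
t: 3.55
eef_pos: [0.578, 0.0381, 0.2741]
ee_rot: [[-0.004, 0.449, 0.894], [-0.004, 0.894, -0.449], [-1.0, -0.005, -0.002]]
ft_force: [0.5, -1.2, -2.7]
finger_gap: 0.264
t 3.55 box [46.6385 10.2686] z 0.2741 yaw err -2.4692354672859196 tilt [-1.     -0.0053 -0.0023] F [ 0.5403 -1.1505 -2.7347] gap 0.26362031198158303
```

View pics/z7.png

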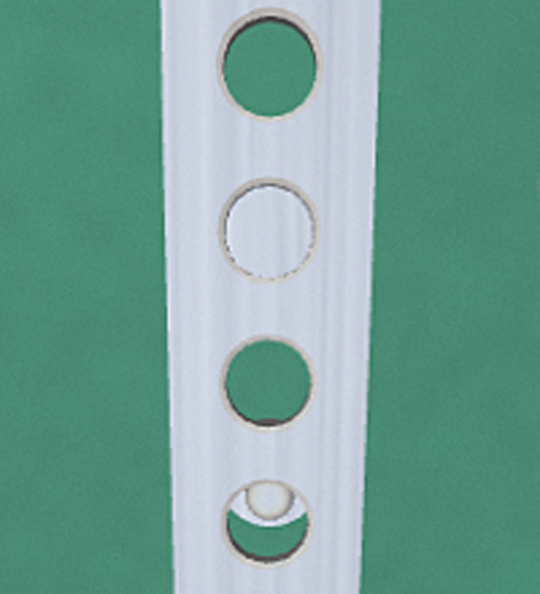

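```bash
python3 - <<'E'
from h import *
q=lambda p:(p[0]/2.7+180,p[1]/2.7)
for p in [(268.5,63),(268,230),(267,383),(265,521)]: print('h',B(onz('wrist',q(p),'w4',.1895)))
print('pin',B(onz('wrist',q((269,496)),'w4',.171)),B(onz('wrist',q((269,519)),'w4',.171)))
E
```

```text
h [-67.052   15.5251]
h [-42.1886  14.4363]
h [-17.5869  13.2687]
h [ 6.6037 11.9265]
pin [ 6.7405 12.6179] [11.4235 12.4299]
```

```bash
python3 -m crank '[[[0.008,0.0008,0,0,1],[0.008,0,0,0,1],[0,0,0,0,1]]]'; python3 - <<'E'
from h import *
st(); snap('wrist','w5')
im=cv2.imread('pics/w5.png')
cv2.imwrite('pics/z8.png',cv2.resize(im[0:220,180:380],None,fx=2.7,fy=2.7,interpolation=cv2.INTER_CUBIC))
E
```

```text
t: 3.98
eef_pos: [0.5781, 0.0388, 0.2563]
ee_rot: [[-0.006, 0.449, 0.894], [-0.004, 0.894, -0.449], [-1.0, -0.006, -0.004]]
ft_force: [0.1, -1.8, -2.3]
finger_gap: 0.263
t 3.98 box [46.4392 10.8447] z 0.2563 yaw err -2.452755224144461 tilt [-1.     -0.0061 -0.0037] F [ 0.1137 -1.839  -2.3233] gap 0.26273629163672
```

View pics/z8.png

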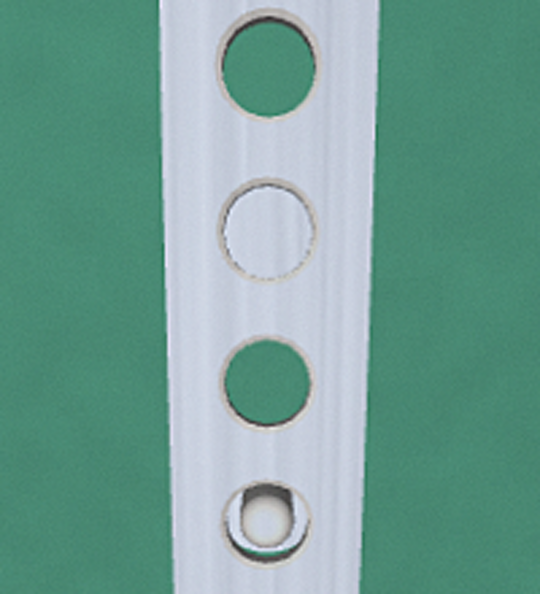

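The pin tip is centred in hole 4 at z8 (266,520), so I'll lower the stay the rest of the way.

```bash
python3 -m crank '[[[0.007,0,0,0,1],[0.006,0,0,0,1],[0.002,0,0,0,1],[0,0,0,0,1]]]'; python3 - <<'E'
from h import *
st(); snap('wrist','w6'); snap('side','s6')
im=cv2.imread('pics/w6.png')
cv2.imwrite('pics/z9.png',np.hstack([cv2.resize(im[0:220,180:380],None,fx=2,fy=2,interpolation=cv2.INTER_CUBIC),cv2.resize(cv2.imread('pics/s6.png')[160:270,190:350],(400,440)[:1]+(440,),interpolation=cv2.INTER_CUBIC)]))
E
```

```text
t: 4.53
eef_pos: [0.5783, 0.0387, 0.2411]
ee_rot: [[-0.005, 0.449, 0.894], [-0.003, 0.894, -0.449], [-1.0, -0.005, -0.003]]
ft_force: [-0.0, -1.4, -0.2]
finger_gap: 0.263
t 4.53 box [46.6718 10.9118] z 0.2411 yaw err -2.449836769082438 tilt [-1.     -0.0053 -0.0031] F [-0.0297 -1.4175 -0.1944] gap 0.26275073716746156
```

View pics/z9.png

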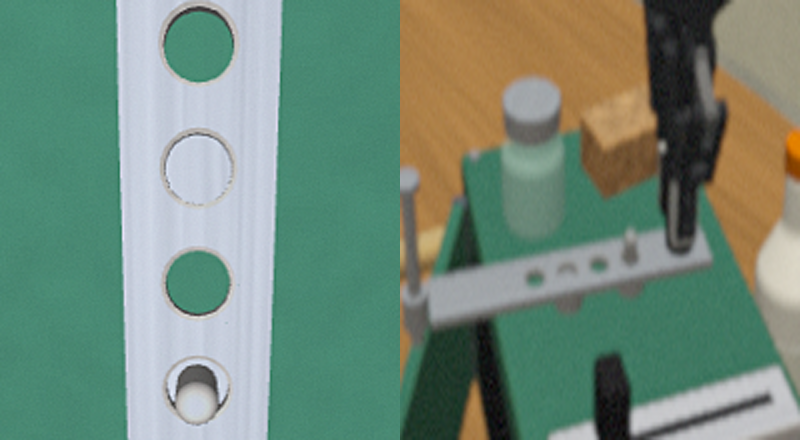

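The pin now stands through hole 4, and the height matches the grasp height at the start. Next I'll release and retreat.

```bash
python3 -m crank '[[[0,0,0,0,-1],[0,0,0,0,-1],[0,0,0,0,-1],[0,0,0,0,-1],[0,0,0,0,-1],[0,0,0,0,-1],[-0.03,0,0,-2,-1],[-0.03,0,0,0,-1],[0,0,0,0,-1]]]'; python3 - <<'E'
from h import *
st(); snap('wrist','w7')
E
```

```text
t: 5.75
eef_pos: [0.5783, 0.0396, 0.3027]
ee_rot: [[-0.006, 0.417, 0.909], [-0.002, 0.909, -0.417], [-1.0, -0.004, -0.005]]
ft_force: [0.3, 0.6, -0.5]
finger_gap: 0.997
t 5.75 box [46.2864 11.6782] z 0.3027 yaw err -0.41880709730691024 tilt [-1.     -0.0039 -0.0046] F [ 0.3032  0.6131 -0.5497] gap 0.9966305771820173
```

View pics/w7.png

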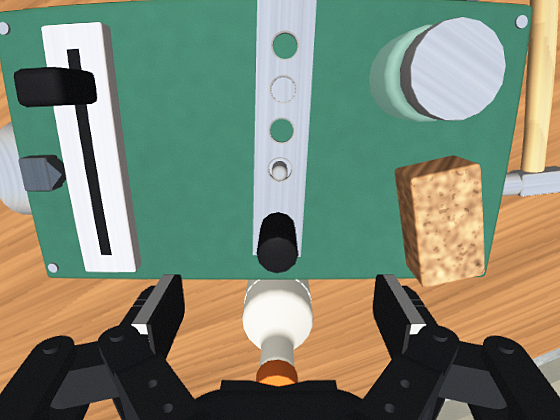

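```bash
python3 -m crank '[[[0,-0.032,-0.024,0,-1],[0,-0.032,-0.024,0,-1],[0,-0.032,-0.024,0,-1],[0,-0.028,-0.02,0,-1],[0,0,0,0.4,-1]]]'; python3 - <<'E'
from h import *
for p in [(268,60),(268,190)]: print('stay z',dep('wrist',p,'w7')[2])
im=cv2.imread('pics/w7.png')[40:210,0:120]
im=np.clip(im.astype(float)*2.5,0,255).astype('uint8')
cv2.imwrite('pics/z10.png',cv2.resize(im,None,fx=3.5,fy=3.5,interpolation=cv2.INTER_CUBIC))
st(); snap('wrist','w8')
E
```

```text
t: 6.42
eef_pos: [0.4357, -0.036, 0.2944]
ee_rot: [[-0.019, 0.422, 0.906], [-0.0, 0.906, -0.423], [-1.0, -0.008, -0.017]]
ft_force: [1.4, 0.9, -0.1]
finger_gap: 1.0
stay z 0.1568392567314418
stay z 0.15716496476066008
t 6.42 box [ -52.7846 -115.6892] z 0.2944 yaw err -0.7924703707307827 tilt [-0.9998 -0.008  -0.017 ] F [ 1.3849  0.9347 -0.1331] gap 0.9996997191483589
```

View pics/z10.png

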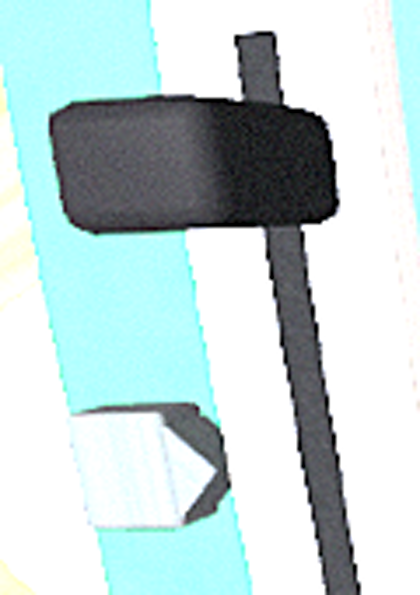

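View pics/w8.png

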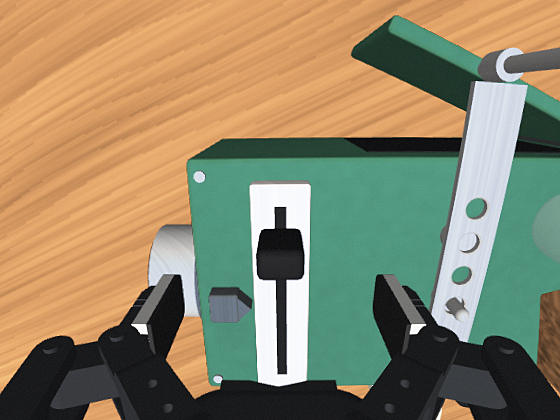

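The stay's top reads z = 0.157, so it is fully down. View w8 shows the damper grip at (281,253) and the pointer at (230,305), with both fingers straddling the track.

```bash
python3 - <<'E'
from h import *
im=cv2.imread('pics/w8.png')[215:335,195:325]
im=np.clip(im.astype(float)*2.5,0,255).astype('uint8')
cv2.imwrite('pics/z11.png',cv2.resize(im,None,fx=5,fy=5,interpolation=cv2.INTER_CUBIC))
q=lambda p:(p[0]/3.5,p[1]/3.5+40)
for p in [(72,410),(160,412),(217,470),(183,527),(92,527)]: print('ptr',B(onz('wrist',q(p),'w7',.154)))
for p in [(50,104),(205,100),(218,224),(70,222)]: print('damp',B(onz('wrist',q(p),'w7',.194)))
E
```

```text
ptr [  -2.9838 -164.9568]
ptr [  -2.1411 -146.2313]
ptr [   9.5389 -136.6419]
ptr [  21.0226 -146.3405]
ptr [  20.7926 -166.3015]
damp [ -55.5242 -126.1124]
damp [ -54.6908 -100.883 ]
damp [ -36.9007 -101.8952]
damp [ -38.2196 -126.2994]
```

View pics/z11.png

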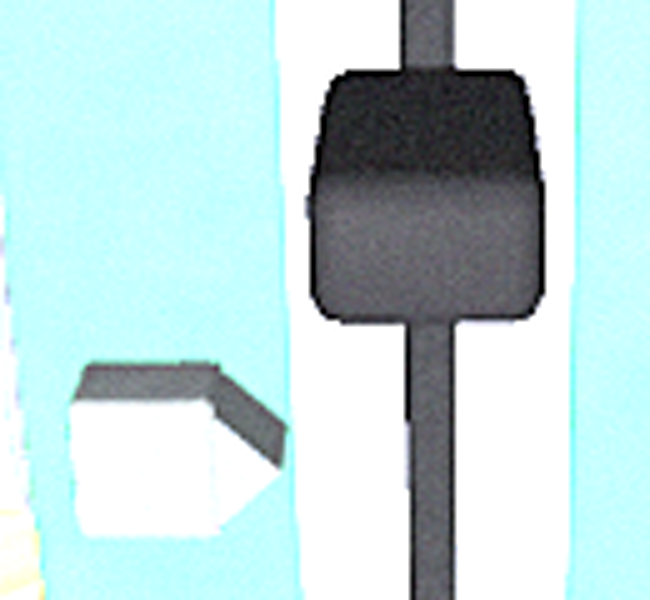

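```bash
python3 - <<'E'
from h import *
q=lambda p:(p[0]/5+195,p[1]/5+215)
for p in [(72,400),(210,400),(280,468),(218,536),(85,537)]: print('ptr',B(onz('wrist',q(p),'w8',.154)))
for p in [(310,178),(543,178),(543,322),(312,322)]: print('damp',B(onz('wrist',q(p),'w8',.194)))
print(np.load('pics/w8.npz')['p'][2])
st()
E
```

```text
ptr [  -3.0725 -166.8873]
ptr [  -3.0631 -146.7343]
ptr [   8.5207 -137.024 ]
ptr [  20.47   -146.8105]
ptr [  20.7035 -166.8879]
damp [ -56.5645 -127.7788]
damp [ -56.3323 -101.7313]
damp [ -38.1465 -101.5048]
damp [ -38.3663 -128.1436]
0.2944022263913134
t 6.47 box [ -51.9083 -114.987 ] z 0.2945 yaw err -0.7612158568631173 tilt [-0.9998 -0.0075 -0.0163] F [-0.3428 -0.0339 -0.7329] gap 0.9996246693906631
```

```bash
python3 -m crank '[[[0.028,0,0.003,-0.8,-1],[0.028,0,0.003,0,-1],[0,0,0,0,1],[0,0,0,0,1],[0,0,0,0,1],[0,0,0,0,1],[0,0,0,0,1],[0,0,0,0,1]]]'; python3 - <<'E'
from h import *
st(); snap('wrist','w9')
E
```

```text
t: 7.48
eef_pos: [0.4445, -0.0388, 0.2375]
ee_rot: [[-0.017, 0.408, 0.913], [-0.005, 0.913, -0.408], [-1.0, -0.011, -0.014]]
ft_force: [0.6, -1.9, -5.4]
finger_gap: 0.315
t 7.47 box [ -43.666  -114.6617] z 0.2375 yaw err 0.1032720307671724 tilt [-0.9998 -0.011  -0.0135] F [ 0.5846 -1.9035 -5.4265] gap 0.31512218752226157
```

View pics/w9.png

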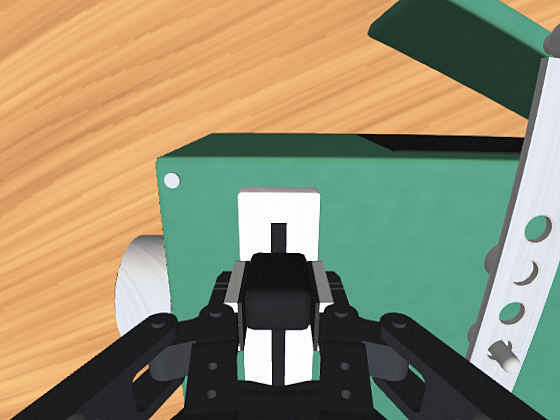

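```bash
python3 -m crank '[[[0,0,0.009,0,1],[0,0,0.009,0,1],[0,0,0.009,0,1],[0,0,0.009,0,1],[0,0,0.009,0,1],[0,0,0.009,0,1],[0,0,0,0,1]]]'; python3 - <<'E'
from h import *
st(); snap('wrist','w10'); snap('side','s10')
cv2.imwrite('pics/z12.png',cv2.resize(cv2.imread('pics/s10.png')[190:310,220:380],None,fx=5,fy=5,interpolation=cv2.INTER_CUBIC))
E
```

```text
t: 8.4
eef_pos: [0.4979, -0.0628, 0.2375]
ee_rot: [[-0.016, 0.408, 0.913], [-0.005, 0.913, -0.409], [-1.0, -0.011, -0.013]]
ft_force: [-0.1, -2.6, -2.5]
finger_gap: 0.317
t 8.4 box [  14.9022 -114.6886] z 0.2375 yaw err 0.09147177433274578 tilt [-0.9999 -0.0114 -0.0125] F [-0.1084 -2.6292 -2.5079] gap 0.3168774366980123
```

View pics/w10.png

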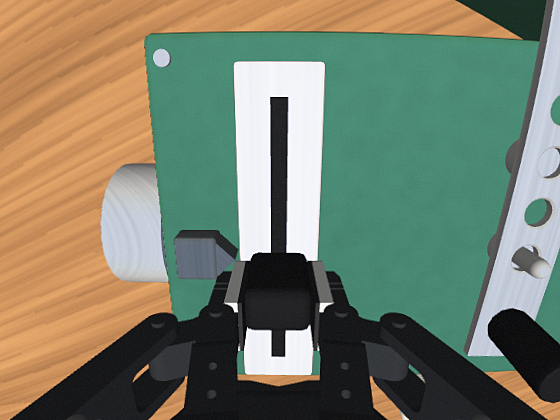

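View pics/z12.png

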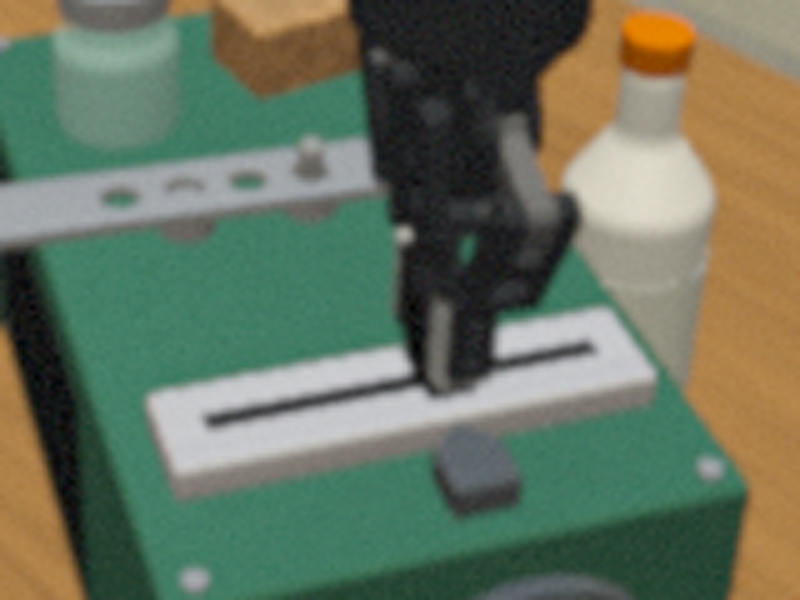

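```bash
python3 -m crank '[[[0,0,-0.003,0,1],[0,0,0,0,1]]]'; python3 - <<'E'
from h import *
st(); 
E
```

```text
t: 8.75
eef_pos: [0.4945, -0.0613, 0.2375]
ee_rot: [[-0.016, 0.408, 0.913], [-0.006, 0.913, -0.408], [-1.0, -0.011, -0.012]]
ft_force: [-0.5, -2.3, -1.4]
finger_gap: 0.319
t 8.75 box [  11.1761 -114.7004] z 0.2375 yaw err 0.10375693198825786 tilt [-0.9999 -0.0115 -0.0121] F [-0.5248 -2.2806 -1.3807] gap 0.31887839518306377
```

```bash
python3 -m crank '[[[0,0,0,0,-1],[0,0,0,0,-1],[0,0,0,0,-1],[0,0,0,0,-1],[0,0,0,0,-1],[0,0,0,0,-1],[-0.03,0,0,0,-1],[-0.03,0,0.03,0,-1],[0,0,0.035,0,-1],[0,0,0,0,-1]]]'; python3 - <<'E'
from h import *
st(); snap('wrist','w11'); st()
im=cv2.imread('pics/w11.png')[60:260,150:350]
im=np.clip(im.astype(float)*2.5,0,255).astype('uint8')
cv2.imwrite('pics/z13.png',cv2.resize(im,None,fx=3,fy=3,interpolation=cv2.INTER_CUBIC))
E
```

```text
t: 10.0
eef_pos: [0.5555, -0.0868, 0.299]
ee_rot: [[-0.015, 0.407, 0.913], [-0.004, 0.914, -0.407], [-1.0, -0.01, -0.012]]
ft_force: [0.0, -0.1, -0.5]
finger_gap: 0.997
t 10.0 box [  77.2644 -112.9472] z 0.299 yaw err 0.20903995267234166 tilt [-0.9999 -0.0099 -0.0123] F [ 0.0257 -0.1401 -0.519 ] gap 0.9971031530434435
t 10.05 box [  76.1855 -112.8909] z 0.2993 yaw err 0.22411612220088273 tilt [-0.9999 -0.0099 -0.0129] F [-0.4628  0.9986 -0.3943] gap 1.0012661816868196
```

View pics/w11.png

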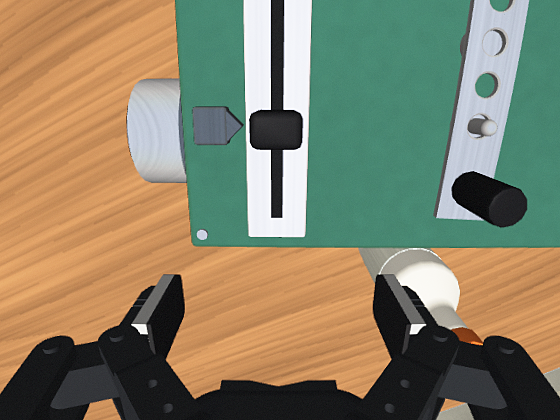

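View pics/z13.png

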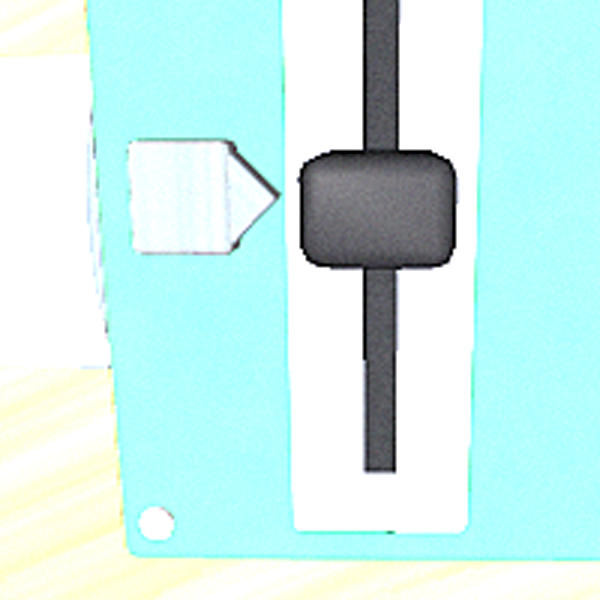

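The wrist camera is now almost directly above. The grip is at z13 rows 150–268 and the pointer at rows 141–254, with its tip at row 197.

```bash
python3 - <<'E'
from h import *
q=lambda p:(p[0]/3+150,p[1]/3+60)
for p in [(128,141),(230,141),(281,197),(232,254),(133,254)]: print('ptr',B(onz('wrist',q(p),'w11',.154)))
for p in [(300,209),(456,209),(378,150),(378,268)]: print('damp',B(onz('wrist',q(p),'w11',.194)))
ci=camera_info('wrist');z=np.load('pics/w11.npz');print('cam',B(z['p']+z['R']@ci['mount'][:3,3]))
im=z['im'];g=im.max(2)
for c in [270,276,282]: # silhouette rows by threshold
    pass
for h in (.154,): print('slot end',B(onz('wrist',q((380,471)),'w11',h)),'track end',B(onz('wrist',q((380,532)),'w11',h)))
E
```

```text
ptr [  -2.2818 -167.4953]
ptr [  -2.2066 -146.201 ]
ptr [   9.1572 -135.8774]
ptr [  21.0786 -146.6208]
ptr [  21.0956 -167.9121]
damp [   8.4148 -128.2887]
damp [   8.259  -101.5963]
damp [  -1.4333 -114.9665]
damp [  18.4343 -114.8964]
cam [  -5.7022 -112.244 ]
slot end [  69.7419 -114.8906] track end [  84.6933 -114.8326]
```

```bash
python3 -m crank '[[[-0.03,0,0,0,-1],[-0.03,0,0.02,0,-1],[0,0,0,0,-1]]]'; python3 - <<'E'
from h import *
st(); snap('side','s12'); snap('scene','c12')
a=cv2.imread('pics/s12.png')[160:320,180:390];b=cv2.imread('pics/c12.png')[100:310,180:400]
cv2.imwrite('pics/z14.png',np.hstack([cv2.resize(a,(420,320)),cv2.resize(b,(335,320))]))
cv2.imwrite('pics/z15.png',cv2.resize(a,None,fx=3.6,fy=3.6,interpolation=cv2.INTER_CUBIC))
z=np.load('pics/w11.npz')
print('stay z',[dep('wrist',p,'w11')[2] for p in [(455,180),(475,60)]])
E
```

```text
t: 10.42
eef_pos: [0.5708, -0.0928, 0.3591]
ee_rot: [[-0.021, 0.406, 0.914], [-0.002, 0.914, -0.406], [-1.0, -0.01, -0.019]]
ft_force: [-0.9, 0.5, -0.6]
finger_gap: 1.003
t 10.43 box [  93.7177 -112.1623] z 0.3591 yaw err 0.26902186193495936 tilt [-0.9998 -0.0104 -0.0188] F [-0.8973  0.4645 -0.5955] gap 1.0029984564285235
stay z [np.float64(0.15838206666918483), np.float64(0.15721070164066597)]
```

View pics/z14.png

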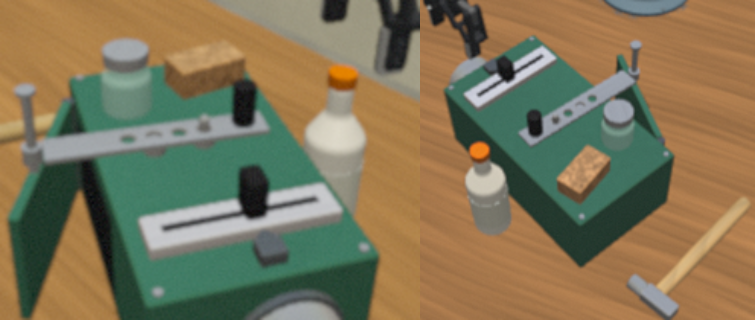

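View pics/z15.png

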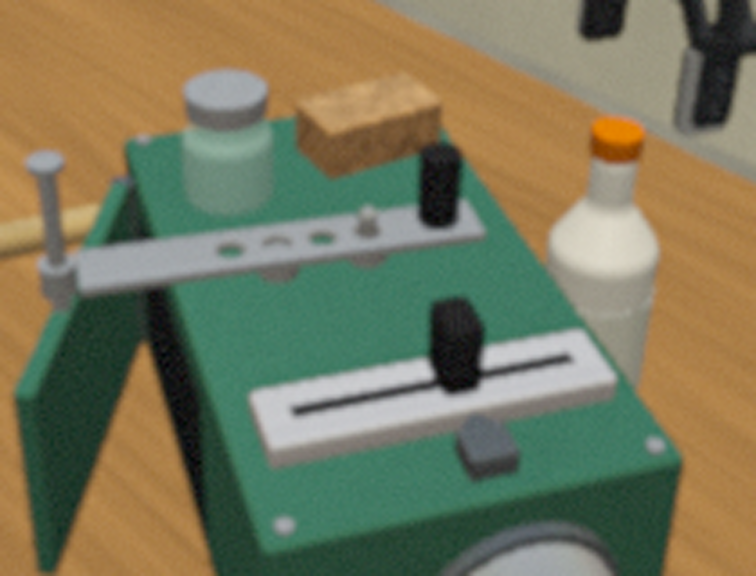

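Both views show the door swung out, the stay flat with the pin through hole 4, and the grip level with the pointer. The arm is clear and nothing else has moved, so I'll hand the job in.

```bash
python3 -c "
from cell import *
print(finish_job())"
```

```text
the job is handed in; nothing more can be done
None
```

The job is handed in, about 10.5 s in on the robot's clock. I lifted the stay by its knob about 33 mm and pulled it 25 mm to swing the door from 0.2 to about 0.4 rad (worked out from the geometry). I then lowered the last hole over the pin, released the knob, and slid the damper grip 55 mm.

**Stay:** the last pictures show the pin through the hole nearest the knob. The stay's top reads 157–158 mm above the bench, where 157 mm means fully down.

**Damper:** the grip is level with the pointer to within about 1 mm. From nearly straight above, the raw reading put the grip at x = 8.5 mm and the pointer at 9.2–9.4 mm. Allowing for the grip's visible side, I estimate its centre at about 9.1 mm. The slide itself measured 54.9 mm against a planned 55.6 mm, so the grip may be up to about 0.7 mm short.

**One slip:** the slide first overshot by about 3 mm, and I moved the grip back before letting go.

**Everything else:** the jar, sanding block, glue bottle and hammer look untouched in the side and scene views, though I did not re-measure their positions. The arm was clear of everything at hand-in.

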